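# Reassemble the oil strainer on the marinating bench

### The job

Put the oil strainer back together on its post: the perforated steel disc first, then the white spacer, then the blue locking cap. Feel for the angle at which the cap's slot drops over the crossbar, press the cap down against the spring and give it a quarter turn so that it stays locked down under the crossbar when you let go. Work gently - never push on the strainer harder than about 45 N - and leave the jar, cup and scraper where they are.

Things in the scene. Friction and masses are not known exactly. Their poses are not given: they have to be found in the camera images.
- strainer: Oil strainer fixed to the counter. Origin: centre of its underside, on the counter; z up the post's axis. Round steel foot, 116 mm across, 16 mm high; column 44 mm across up to 30 mm; above it the sprung grey seat; through the seat stands a steel hub 28 mm across, its top at 75 mm, round which the layers fit; on the hub a 7 mm neck with the crossbar.
- seat_top (a point): Centre of the raised seat's top face, as at the start: 45 mm above the strainer's origin (does not sink with the seat). The grey round seat, 53 mm across, sits on a spring: it starts to sink at about 7 N of load (weight of the parts on it included), needs 0.7 N more per mm, and meets a hard stop after 10 mm (14 N).
- crossbar (a point): Centre of the raised brass crossbar, 91.5 mm above the strainer's origin (does not sink with it). Level, 26 mm long, 7 mm wide and high. Its direction differs each time, up to 55 degrees either way of the strainer's x axis, not shown by this frame: find it by feel or by eye. It turns only if twisted hard (2 Nm). Pushed down it gives on a spring from 3 N, up to 4 mm (8 N, hard stop).
- disc_center (a point): Centre (half-way up) of the perforated support disc: steel ring-shaped disc with small dark holes in its upper face, 62 mm across, 8 mm high, bore 31 mm. Goes on first. Starts lying flat on the red-brown board (top 15 mm above the counter).
- spacer_center (a point): Centre (half-way up) of the spacer: plain white plastic ring, 62 mm across, 16 mm high, bore 31 mm. Goes on second. Both faces alike. Starts lying flat on the red-brown board (top 15 mm above the counter).
- cap_center (a point): Centre (half-way up) of the locking cap, 46 mm high, z up. Below a blue ring 54 mm across, 18 mm high, bore 32 mm. On its top two upright blue finger tabs at +y and -y, outer faces 56 mm apart, 26 mm wide along x, 8 mm thick, reaching from 5 mm below to 23 mm above this point: hold the cap across their outer faces. Starts upright on the red-brown board.
- cap_slot (a point): Centre of the slot in the cap's steel plate (42 mm square, 6 mm thick), at the plate's underside, 5 mm below the cap's centre. The through slot is 30 mm along the cap's x axis, 9.4 mm wide. Plate resting on the crossbar: 95 mm above the strainer's origin, 91 mm with the bar pushed down; slot dropped over it, cap loose on the spacer: 87 mm; locked: 82 mm.
- cap: The cap itself (origin: centre of its underside). To lock it, with the slot over the crossbar, press it down 5 to 10 mm more (about 7 to 12 N) so that its plate is below the crossbar, and turn it about a quarter turn either way while pressing. Let go, it rises against the crossbar and stays. Turned too little, the spring pushes it up again.
- jar: Amber glass jar, 60 mm across, 85 mm high, standing on the counter; origin at the centre of its underside. Leave alone.
- cup: Steel cup, 68 mm across, 75 mm high, standing on the counter; origin at the centre of its underside. Leave alone.
- scraper: Scraper with a yellow handle, 260 mm long, lying flat on the counter along its own x axis; origin at the middle of its underside. Leave alone.

How it is judged (in metres and radians):
On the way, in this order (a step that is already met when the one before it is completed fails the run):
1. the perforated disc lies flat on the seat round the hub, let go, with no spacer or cap on the post (z of disc_center in the frame of strainer between 0.0465 and 0.0515 m and horizontal distance between disc_center and strainer below 0.0035 m and contact force between the fingers and disc below 0.05 N and horizontal distance between each of spacer_center, cap_center and strainer above 0.06 m), for 0.2 s.
2. the spacer lies on the disc, let go, with no cap on the post (z of disc_center in the frame of strainer between 0.0465 and 0.0515 m and horizontal distance between each of disc_center, spacer_center and strainer below 0.0035 m and z of spacer_center in the frame of strainer between 0.0585 and 0.0635 m and contact force between the fingers and spacer below 0.05 N and horizontal distance between cap_center and strainer above 0.06 m), for 0.2 s.
3. the cap's slot has dropped over the crossbar (z of cap_center in the frame of strainer below 0.094 m and horizontal distance between cap_center and strainer below 0.005 m), for 0.1 s.
At the end, for the whole second after the job is handed in: Disc, spacer, cap stacked on the post; cap released, at rest, level within 0.08 rad, locked: its centre 87 mm (within 2) above the strainer's origin, disc centre 44 mm, spacer centre 56 mm (within 2.5); all within 3.5 mm of the post's axis (cap 4.5) (z of disc_center in the frame of strainer between 0.0415 and 0.0465 m and horizontal distance between each of disc_center, spacer_center and strainer below 0.0035 m and z of spacer_center in the frame of strainer between 0.0535 and 0.0585 m and z of cap_center in the frame of strainer between 0.085 and 0.089 m and horizontal distance between cap_center and strainer below 0.0045 m and angle between cap_center's own z axis and vertical below 0.08 rad and linear speed of cap below 0.01 m/s and contact force between the fingers and cap below 0.05 N); the robot touches nothing.
It fails at once if the strainer is pushed harder than 45 N in all (contact force between strainer and anything else above 45 N).
It fails at once if the jar is moved by more than 30 mm (distance of jar from where it was at the start of the episode above 0.03 m).
It fails at once if the cup is moved by more than 30 mm (distance of cup from where it was at the start of the episode above 0.03 m).
It fails at once if the scraper is moved by more than 30 mm (distance of scraper from where it was at the start of the episode above 0.03 m).
It also fails if it takes over 72 s, if anything falls off the work surface, if the arm or the gripper's body presses on something with over 40 N, if the wrist force passes 120 N, or if a joint passes its speed limit or range.

### The arm

A 6-joint arm with a two-finger parallel gripper is mounted at the origin on the work surface. World frame = base frame: x ahead of the robot, y to its left, z up, the work surface at z = 0. Lengths are in mm, angles in rad, forces in N, time in s.
With the tool pointing down it reaches from about 275 to 1000 mm from the base axis. Payload 8.4 kg.
Tool frame: the origin (TCP) lies midway between the tips of the shut fingers; the grasp point (between the pads) lies 19 mm behind it; z points along the fingers, y is the direction in which the jaws open and shut (so a half turn about z gives the same grasp; the last joint's range is limited). The gripper opens to 85 mm and grips with 20 to 120 N. Pads are 22 mm wide; open, the fingers measure 114 mm over their backs; the gripper's body (76 mm by 85 mm) begins 54 mm behind the grasp point. The pads swing forward as they close: fully open they stand 13 mm farther back than shut.
Start: joints at [1.149, 0.353, 1.633, -0, 1.155, -0.002], TCP at [254.735, 570.735, 231.281] pointing down, gripper open.
Joint ranges: [-2.63, 2.63], [-0.92, 2.1], [0.06, 2.66], [-1.3, 4.44], [0, 2.69], [-3.02, 3.02]. Speed limits (rad/s): [2.22, 2.22, 2.79, 3.14, 3.14, 3.14].

### API

Orientations are given as [roll, pitch, yaw] about the fixed x, y, z axes, in that order (R = Rz(yaw) Ry(pitch) Rx(roll)).
In Python, from rig import r gives the robot as it stands. The module is installed in compiled form; this text tells all that it offers.
- The arm moves only by the tool drive_tool, never from a script. Its argument "moves" is a list of rows, each a list of 3 entries, a list of its own where there are three numbers: the closure, from 0 (fully open) to 1 (shut), then the shift along the tool's x, y, z in cm, then the turn about the tool's z in degrees. In form: [[claw, [dx, dy, dz], roll], ...]. A call has 1 to 12 rows; each row is the pose to reach, as a shift and turn from the pose measured when the call began, along the tool's axes at that moment; what a row does not reach only later rows make up. A row lasts 1/8 s, in which the tool goes at most 62.5 mm and 10.7 degrees, less where a joint would pass 70% of its speed; a pose out of reach is approached as far as the arm can. A call with a gripper value outside its range is refused whole. The fingers move at their own pace and stop on an object; "grip_force" is the grip in N (left out, the last holds). Time passes only in rows, so rows that repeat a pose let the fingers close. It gives the time, the measured TCP pose, the force and the opening at its end, in the units of the state.
- r.sense(): the state, without advancing time (a new reading comes with each control period).
- r.grab_frame(name): name is "side" or "top"; returns a dict with "color" (384x512x3 uint8, red, green, blue), "fx", "fy", "cx", "cy" (pixels), "D" ([k1, k2, p1, p2, k3] as OpenCV has them; the pictures are not rectified), "pose" (4x4, takes a point from camera to world coordinates). Camera axes: x right, y up, looking along -z (the intrinsics and any distortion apply to the point x, -y, -z); pixel columns grow to the right and rows downward; lengths in mm; the calibration is good to about 2 mm. A picture is of the moment at which its call begins. There is no depth.
- r.sign_off(): hands the job in, once; it reports no verdict.
Trained networks look in the newest picture that a camera, given by its name, has taken for a name from the list of things; names that differ only in an ending like _2 or _b are one class to them, and where a whole thing is asked for, a point or a joint stands for the part that bears it (a point fixed in the world has none). Each returns a list of dicts, best first, with "score" (0 to 1); they miss things now and then, are a little off and sometimes report something else, mostly with a low value. They report only what shows in the picture. A call takes as long as a camera call.
- r.outline_of(thing, camera): "mask" (384x512 bool, what is visible of it) and "at" ([column, row] in pixels, amid what is visible of it).
- r.spot_point(thing, camera): "at" ([column, row] in pixels: a listed point, or the origin of a listed thing).
The state is a dict: "clock": time; "qpos": joint angles; "qvel": joint speeds; "joint_efforts": joint torques, N m; "eef_pos": TCP position; "tcp_rot": TCP orientation; "contact_force": force on the tool from outside, world axes, zero at the start; "wrist_torque": the same for the moment, N m; "opening": opening from 0.0 (shut) to 1.0 (fully open).
Only numpy, scipy, OpenCV 4.12 (cv2) and the standard library are available. Lean on these libraries where they do the work, as an engineer would, in place of code of your own. Each camera call takes 0.05 s, during which the arm holds its last target.

## Working session

There is one attempt and no reset: what is moved stays moved. The work goes in short steps, Python scripts to look and compute and a tool call to move; the robot and the scene stay as the last step left them, time stands still between calls to the robot, and variables do not carry over. Pictures are saved under pics/ and viewed, and the job is handed in when it is done.

Besides the shell and the picture viewer there is one more tool, called after "Emit:" in YAML: its name, and indented under it one key for each argument. drive_tool: Moves the arm, as the interface text tells. Its arguments: {"type":"object","properties":{"moves":{"type":"array"},"grip_force":{"type":"number"}},"required":["moves"]}

```bash
mkdir -p pics
cat > h.py <<'E'
import numpy as np, cv2
from rig import r
def snap(cam,fn=None):
    f=r.grab_frame(cam)
    if fn: cv2.imwrite('pics/'+fn,f['color'][:,:,::-1])
    return f
def ray(f,px):
    K=np.array([[f['fx'],0,f['cx']],[0,f['fy'],f['cy']],[0,0,1.]])
    u=cv2.undistortPoints(np.array([[px]],float),K,np.array(f['D'],float))[0,0]
    T=np.array(f['pose']); d=T[:3,:3]@np.array([u[0],-u[1],-1.]); return T[:3,3],d
def atz(f,px,z):
    o,d=ray(f,px); return o+d*(z-o[2])/d[2]
def proj(f,P):
    T=np.array(f['pose']); c=T[:3,:3].T@(np.atleast_2d(P).astype(float)-T[:3,3]).T; c=c.T*[1,-1,-1]
    K=np.array([[f['fx'],0,f['cx']],[0,f['fy'],f['cy']],[0,0,1.]])
    return cv2.projectPoints(c,np.zeros(3),np.zeros(3),K,np.array(f['D'],float))[0][:,0]
Z=dict(strainer=0,seat_top=45,crossbar=91.5,disc_center=19,spacer_center=23,cap_center=38,cap_slot=33,jar=0,cup=0,scraper=0)
E
python3 - <<'E'
from h import *
s=r.sense();print(s)
for c in ['top','side']:
    f=snap(c,c+'0.png');print(c,f['fx'],f['D'],np.round(f['pose'],3).tolist())
    for n,z in Z.items():
        for d in r.spot_point(n,c)[:2]:
            print(c,n,round(d['score'],2),np.round(d['at'],1),np.round(atz(f,d['at'],z),1))
E
```

```text
{'clock': 0.0, 'qpos': array([ 1.14859725e+00,  3.53644980e-01,  1.63415048e+00, -4.17504164e-05,
        1.15519379e+00, -2.41866982e-03]), 'qvel': array([-0.00053273, -0.00017881, -0.00055925, -0.00120134,  0.00084471,
       -0.0008028 ]), 'joint_efforts': array([-2.14212392e-03, -6.05252767e+01, -3.42063081e+01, -2.83695035e-04,
        9.31151386e-03, -1.31033352e-05]), 'eef_pos': array([254.54938855, 570.28527495, 230.55666549]), 'tcp_rot': array([-3.14019597e+00,  3.47947488e-05,  2.72182915e+00]), 'contact_force': array([0.53579885, 0.1025383 , 0.43265384]), 'wrist_torque': array([-0.04123417, -0.0073574 , -0.00183183]), 'opening': 1.0007118065346345}
top 372.43186940559775 [-0.02135925  0.          0.          0.          0.        ] [[0.081, 0.975, -0.209, 367.919], [-0.997, 0.079, -0.018, -107.356], [-0.001, 0.21, 0.978, 1103.83], [0.0, 0.0, 0.0, 1.0]]
top strainer 0.72 [147.2 214.6] [516.1 234.7   0. ]
top disc_center 0.69 [240.5 240.2] [460.9 -52.4  19. ]
top spacer_center 0.5 [306.3 210.1] [ 564.1 -237.7   23. ]
top cap_center 0.43 [243. 178.] [642.4 -44.4  38. ]
top ca
[... 461 characters left out ...]
 strainer 0.56 [294.3 229.6] [ 597.3 -219.7    0. ]
side seat_top 0.6 [149.2 164.1] [516.3 245.   45. ]
side seat_top 0.44 [340.2 325.8] [ 402.9 -461.2   45. ]
side crossbar 0.79 [146.2 152. ] [507.8 233.1  91.5]
side disc_center 0.53 [203.1 223.4] [456.4 -57.1  19. ]
side spacer_center 0.57 [291.6 228.3] [ 573.9 -228.8   23. ]
side spacer_center 0.41 [152.1 178.1] [494.9 205.8  23. ]
side cap_center 0.87 [252.  179.4] [654.6 -31.6  38. ]
side cap_slot 0.67 [257.2 181.3] [662.4 -43.3  33. ]
side jar 0.63 [306.7 191.9] [ 748.2 -146.6    0. ]
side jar 0.25 [342.2 327.8] [ 433.8 -451.7    0. ]
side cup 0.71 [239.4 161.4] [753.3 114.6   0. ]
side scraper 0.74 [341.2 325.9] [ 436.2 -448.2    0. ]
```

Run:
```python
import cv2
a=cv2.imread('pics/top0.png');b=cv2.imread('pics/side0.png')
cv2.imwrite('pics/t_crop.png',cv2.resize(a[100:300,90:350],None,fx=3,fy=3,interpolation=2))
cv2.imwrite('pics/s_crop.png',cv2.resize(b[110:290,110:360],None,fx=3,fy=3,interpolation=2))
```

```text
(no output)
```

View pics/t_crop.png

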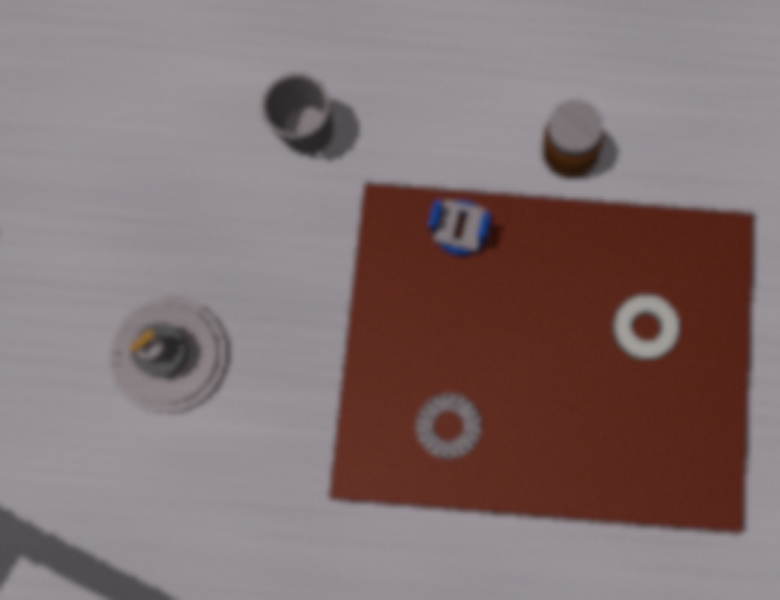

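View pics/s_crop.png

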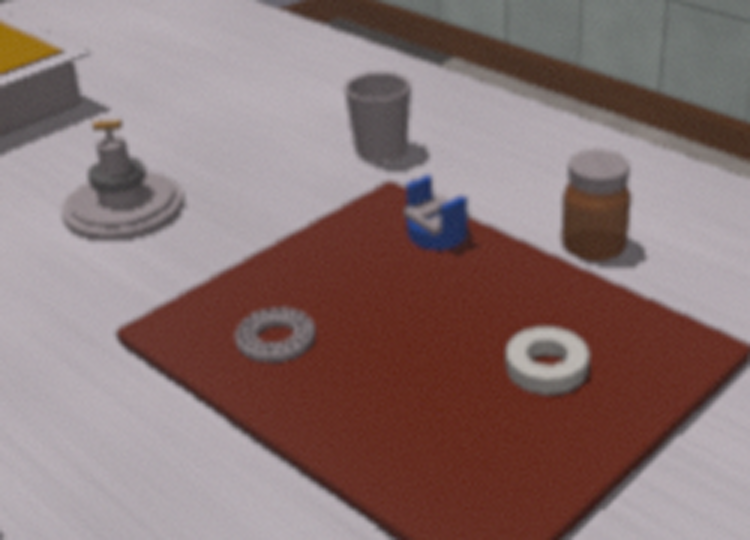

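Run:
```python
import cv2, numpy as np
a=cv2.imread('pics/top0.png');b=cv2.imread('pics/side0.png')
def st(x): 
    x=cv2.resize(x,(400,400),interpolation=2).astype(float); x=(x-x.min())/(x.max()-x.min())*255; return x.astype('uint8')
cv2.imwrite('pics/str.png',np.hstack([st(a[192:242,120:170]),st(b[145:195,125:175])]))
cv2.imwrite('pics/cap.png',np.hstack([st(a[155:195,222:262]),st(b[160:200,235:275])]))
```

```text
(no output)
```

View pics/str.png

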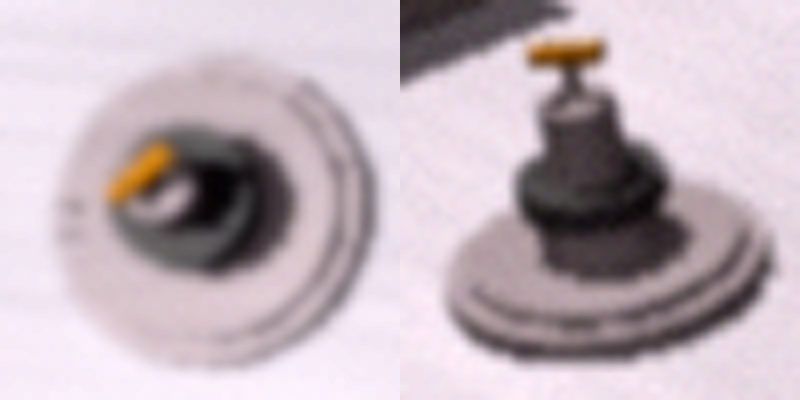

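View pics/cap.png

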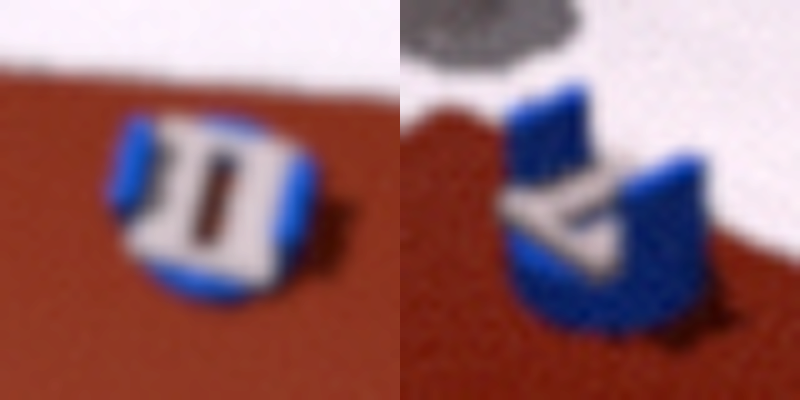

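```bash
cat > fit.py <<'E'
from h import *
from scipy.optimize import minimize
def cyl(R,z0,z1):
    t=np.linspace(0,2*np.pi,48,endpoint=False)
    return lambda p:np.vstack([np.c_[p[0]+R*np.cos(t),p[1]+R*np.sin(t),0*t+z] for z in (z0,z1)])
def box(L,W,z0,z1):
    c=np.array([[a*L/2,b*W/2,z] for a in(-1,1) for b in(-1,1) for z in(z0,z1)])
    def g(p):
        co,s=np.cos(p[2]),np.sin(p[2]); return c@np.array([[co,s,0],[-s,co,0],[0,0,1]])+[p[0],p[1],0]
    return g
def render(f,pts,x0,y0,w,h,S=8,sig=.7):
    u=proj(f,pts); hull=cv2.convexHull(((u-[x0,y0]+.5)*S*16).astype(np.int32))
    m=np.zeros((h*S,w*S),np.uint8); cv2.fillConvexPoly(m,hull,255,shift=4)
    m=cv2.resize(m.astype(np.float32)/255,(w,h),interpolation=cv2.INTER_AREA)
    return cv2.GaussianBlur(m,(0,0),sig)
def fit(f,M,geo,p0,box_,fill=True):
    x0,y0,w,h=box_; m=M[y0:y0+h,x0:x0+w].astype(np.float32)
    def c(p):return float(((render(f,geo(p),x0,y0,w,h)-m)**2).sum())
    st=np.eye(len(p0))*5
    if len(p0)==3: st[2]*=.06
    s=minimize(c,p0,method='Nelder-Mead',options=dict(initial_simplex=np.vstack([p0,np.array(p0)+st]),xatol=.02,fatol=.001))
    return s.x,s.fun
def sat(f):
    return f['color'].astype(float)
def yellow(f):  # soft
    c=sat(f); s=(c[...,0]-c[...,2])/np.maximum(c.max(2),1); return np.clip(s/.75,0,1)
def ratio(f):
    c=sat(f); return c[...,0]/c.sum(2)
E
python3 - <<'E'
from fit import *
fs={c:snap(c) for c in('top','side')}
W={'top':dict(disc=(224,226,34,30),spacer=(289,196,34,30),bar=(128,204,20,18)),'side':dict(disc=(184,208,36,30),spacer=(274,214,38,32),bar=(138,147,18,11))}
for c,f in fs.items():
    R=ratio(f); print(c,'board ratio',R[W[c]['disc'][1],W[c]['disc'][0]], R[int(228 if c=='side' else 214),int(282 if c=='side' else 300)])
    x0,y0,w,h=W[c]['bar'];Y=(sat(f)[...,0]-sat(f)[...,2])/sat(f).max(2); print(np.round(Y[y0:y0+h,x0:x0+w]*10).astype(int)) if 1 else 0
    for n,geo,p0 in(('disc',cyl(31,15,23),[460,-53]),('spacer',cyl(31,15,31),[567,-235])):
        x0,y0,w,h=W[c][n]; sub=R[y0:y0+h,x0:x0+w]; b=np.median(np.r_[sub[0],sub[-1]])
        m=np.clip((b-R)/(b-.345),0,1); 
        # fill hole
        from scipy.ndimage import binary_fill_holes
        mm=m.copy(); hol=binary_fill_holes(m[y0:y0+h,x0:x0+w]>.5)
        cc=cv2.erode(hol.astype(np.uint8),np.ones((3,3)))>0
        mm[y0:y0+h,x0:x0+w][cc]=1
        print(c,n,fit(f,mm,geo,p0,W[c][n]))
    Yn=np.clip((Y-.15)/.6,0,1)
    for th in (-.7,0,.7):print(c,'bar',fit(f,Yn,box(26,7,88,95),[513,234,th],W[c]['bar']))
E
```

```text
top board ratio 0.5555555555555556 0.3403805496828753
[[0 0 0 0 0 0 0 0 0 0 0 0 0 0 0 0 0 0 0 0]
 [0 0 0 0 0 0 0 0 0 0 0 0 0 0 0 0 0 0 0 0]
 [0 0 0 0 0 0 0 0 0 0 0 0 0 0 0 0 0 0 1 0]
 [0 0 0 0 0 0 0 0 0 0 0 0 0 0 0 0 0 0 0 0]
 [0 0 0 0 0 0 0 0 0 0 0 1 0 0 0 0 0 0 0 0]
 [0 0 0 0 0 0 0 0 0 1 1 2 2 1 0 0 0 0 0 0]
 [0 0 0 0 0 0 0 0 1 2 3 5 5 3 1 0 0 0 0 0]
 [0 0 0 0 0 0 0 1 2 3 5 6 6 4 2 1 0 0 0 0]
 [0 0 0 0 0 1 1 2 3 5 6 6 5 3 1 1 0 0 0 0]
 [0 0 0 0 1 1 2 3 5 6 7 6 3 2 1 0 0 0 0 0]
 [0 0 0 0 1 2 3 5 6 6 6 4 1 1 0 0 0 0 0 0]
 [0 0 0 1 1 3 5 6 6 5 3 1 1 0 0 0 0 0 0 0]
 [0 0 0 0 1 3 5 5 3 2 1 1 0 0 1 0 0 0 0 0]
 [0 0 0 0 1 2 3 2 1 1 0 0 0 0 0 0 1 0 0 0]
 [0 0 0 0 0 1 1 1 1 1 0 0 0 0 0 0 0 0 0 0]
 [0 0 0 0 0 0 0 0 0 0 0 0 0 0 0 0 0 0 0 0]
 [0 0 0 0 0 0 0 0 0 0 0 0 0 0 0 0 0 0 0 0]
 [0 0 0 0 0 0 0 0 0 0 0 0 0 0 0 0 0 0 0 0]]
top disc (array([456.88358547, -48.57868982]), np.float64(5.087096214294434))
top spacer (array([ 568.56161599, -233.43955044]), np.float64(15.598372459411621))
top bar (array([505.74371742, 234.66932543,  -0.72415095]), np.float64(2.8047866821289062))
top bar (array([50
[... 388 characters left out ...]
 5 5 5 5 5 5 4 1 0 0 0 0 0]
 [0 0 1 2 4 4 4 4 4 4 3 2 1 0 0 0 0 0]
 [0 0 0 1 1 1 1 2 2 1 1 1 0 0 0 0 0 0]
 [0 0 0 0 0 0 0 1 1 0 0 0 0 0 0 0 0 0]
 [0 0 0 0 0 0 0 0 0 0 0 0 0 0 0 0 0 0]
 [0 0 0 0 0 0 0 0 0 1 1 1 0 0 0 0 0 0]
 [0 0 0 0 0 1 1 1 0 1 1 1 0 0 0 0 0 0]]
side disc (array([459.89697627, -46.1943679 ]), np.float64(2.0921404361724854))
side spacer (array([ 571.67571944, -231.426211  ]), np.float64(8.17396354675293))
side bar (array([507.6650463 , 243.20609378,  -2.06892045]), np.float64(7.477660179138184))
side bar (array([508.38654854, 242.10550607,   1.06826209]), np.float64(7.448315620422363))
side bar (array([506.32453001, 236.89886325,   1.07237904]), np.float64(7.452153205871582))
```

```bash
cat > mv.py <<'E'
import sys
from h import *
from scipy.spatial.transform import Rotation as Ro
# usage: mv.py x y z yawdeg   -> shift in cm in tool axes, turn deg
s=r.sense(); p=s['eef_pos']; R=Ro.from_euler('xyz',s['tcp_rot']).as_matrix()
print('t',round(s['clock'],2),'pos',np.round(p,1),'rot',np.round(np.degrees(s['tcp_rot']),1),'F',np.round(s['contact_force'],1),'T',np.round(s['wrist_torque'],2),'op',round(s['opening'],3),'q',np.round(s['qpos'],2))
if len(sys.argv)>3:
    t=np.array([float(a) for a in sys.argv[1:4]]); print('shift cm',np.round(R.T@(t-p)/10,2))
    if len(sys.argv)>4: 
        d=(float(sys.argv[4])-np.degrees(s['tcp_rot'][2])+180)%360-180; print('turn',round(-d,1))
E
python3 mv.py 458 -47 80 90
```

```text
t 1.2 pos [254.7 570.7 231.3] rot [180.    0.  155.9] F [-0.3  0.1 -0.1] T [-0.01 -0.06 -0.03] op 0.999 q [ 1.15  0.35  1.63 -0.    1.16 -0.  ]
shift cm [-43.74 -48.13  15.13]
turn 65.9
```

Emit:
drive_tool:
  moves:
    - [0.0,[-43.7,-48.1,11.0],65.9]
    - [0.0,[-43.7,-48.1,11.0],65.9]
    - [0.0,[-43.7,-48.1,11.0],65.9]
    - [0.0,[-43.7,-48.1,11.0],65.9]
    - [0.0,[-43.7,-48.1,11.0],65.9]
    - [0.0,[-43.7,-48.1,11.0],65.9]
    - [0.15,[-43.7,-48.1,11.0],65.9]
    - [0.15,[-43.7,-48.1,11.0],65.9]
    - [0.15,[-43.7,-48.1,11.0],65.9]
    - [0.15,[-43.7,-48.1,11.0],65.9]
    - [0.15,[-43.7,-48.1,11.0],65.9]
    - [0.15,[-43.7,-48.1,11.0],65.9]
  grip_force: 20

```text
clock: 2.7
eef_pos: [458.3, -48.6, 121.0]
tcp_rot: [3.142, 0.0, 1.568]
contact_force: [-1.7, 0.2, -0.5]
opening: 0.85
```

```bash
python3 mv.py 458 -47 35 90; python3 -c "
from h import *
snap('side','s1.png')"
```

```text
t 2.7 pos [458.3 -48.6 121. ] rot [180.    0.   89.9] F [-1.7  0.2 -0.5] T [0.03 0.09 0.02] op 0.85 q [-0.11  0.25  2.07 -0.    0.82 -0.11]
shift cm [ 0.16 -0.03  8.6 ]
turn -0.1
```

View pics/s1.png

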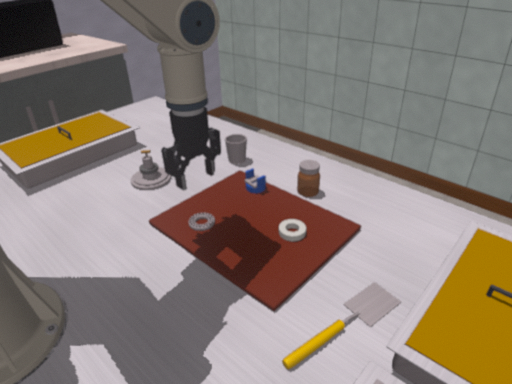

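Emit:
drive_tool:
  moves:
    - [0.15,[0.1,0,6.0],0]
    - [0.15,[0.1,0,8.6],0]
    - [0.15,[0.1,0,9.2],0]
    - [0.15,[0.1,0,9.6],0]
    - [0.15,[0.1,0,10.0],0]
    - [0.15,[0.1,0,10.2],0]

```text
clock: 3.5
eef_pos: [458.3, -46.4, 19.7]
tcp_rot: [3.141, -0.0, 1.569]
contact_force: [0.4, 0.0, 0.9]
opening: 0.847
```

```bash
python3 mv.py 458 -47 15 90; python3 -c "
from h import *
f=snap('side');b=f['color'][:,:,::-1]
cv2.imwrite('pics/s2.png',cv2.resize(b[140:260,130:290],None,fx=5,fy=5,interpolation=2))"
```

```text
t 3.5 pos [458.3 -46.4  19.7] rot [179.9  -0.   89.9] F [0.4 0.  0.9] T [-0.03 -0.03  0.02] op 0.847 q [-0.1   0.44  2.13  0.    0.57 -0.1 ]
shift cm [-0.06 -0.03  0.47]
turn -0.1
```

View pics/s2.png

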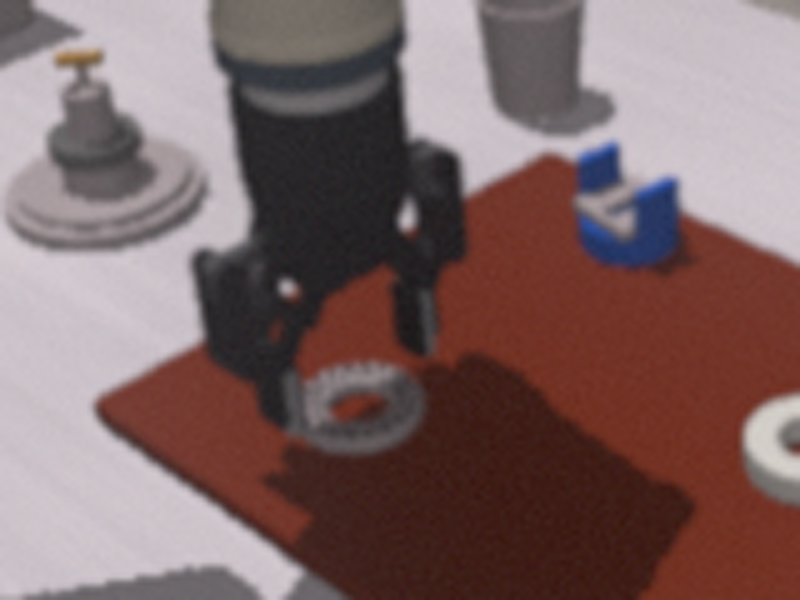

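Emit:
drive_tool:
  moves:
    - [0.15,[0.0,0,0.3],0]
    - [0.15,[0.0,0,0.6],0]
    - [0.15,[0.0,0,0.8],0]
    - [0.15,[0.0,0,0.8],0]

```text
clock: 4.05
eef_pos: [458.0, -46.4, 11.2]
tcp_rot: [3.141, -0.0, 1.569]
contact_force: [-0.1, -0.7, -0.6]
opening: 0.846
```

Emit:
drive_tool:
  moves:
    - [0.15,[0.0,0,0.2],0]
    - [0.15,[0.0,0,0.3],0]
    - [0.15,[0.0,0,0.3],0]

```text
clock: 4.42
eef_pos: [457.9, -46.4, 8.1]
tcp_rot: [-3.142, -0.0, 1.569]
contact_force: [-0.3, -0.7, -0.7]
opening: 0.851
```

Emit:
drive_tool:
  moves:
    - [0.25,[0.0,0,0],0]
    - [0.3,[0.0,0,0],0]
    - [0.35,[0.0,0,0],0]
    - [0.35,[0.0,0,0],0]

```text
clock: 4.92
eef_pos: [458.5, -46.5, 9.4]
tcp_rot: [3.14, 0.0, 1.569]
contact_force: [-3.7, 0.2, 21.9]
opening: 0.724
```

```bash
python3 mv.py; python3 -c "
from h import *
f=snap('side');b=f['color'][:,:,::-1]
cv2.imwrite('pics/s3.png',cv2.resize(b[180:250,165:265],None,fx=8,fy=8,interpolation=2))"
```

```text
t 4.92 pos [458.5 -46.5   9.4] rot [179.9   0.   89.9] F [-3.7  0.2 21.9] T [0.04 0.92 0.01] op 0.724 q [-0.1   0.46  2.13  0.    0.55 -0.1 ]
```

View pics/s3.png

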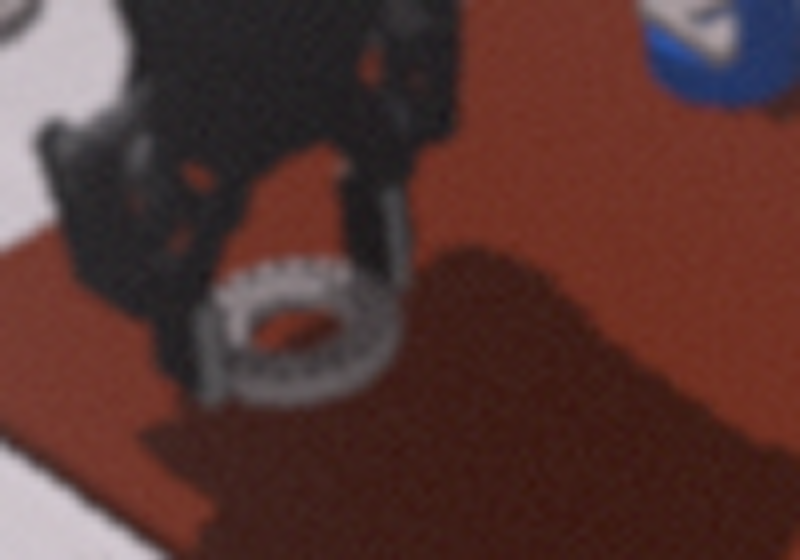

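Emit:
drive_tool:
  moves:
    - [0.15,[0,0,-0.2],0]
    - [0.12,[0,0,-0.3],0]
    - [0.12,[0,0,-0.3],90]
    - [0.12,[0,0,-0.3],90]
    - [0.12,[0,0,-0.3],90]
    - [0.12,[0,0,-0.3],90]
    - [0.12,[0,0,-0.3],90]
    - [0.12,[0,0,-0.3],90]
    - [0.12,[0,0,-0.3],90]
    - [0.12,[0,0,-0.3],90]
    - [0.12,[0,0,-0.3],90]
    - [0.12,[0,0,-0.3],90]

```text
clock: 6.48
eef_pos: [458.4, -46.5, 12.3]
tcp_rot: [3.142, -0.001, -0.001]
contact_force: [-0.5, -0.4, 0.2]
opening: 0.883
```

```bash
python3 mv.py 458.5 -47 12 0
```

```text
t 6.47 pos [458.4 -46.5  12.3] rot [ 1.8e+02 -1.0e-01 -1.0e-01] F [-0.5 -0.4  0.2] T [ 0.01 -0.07 -0.01] op 0.883 q [-0.1   0.45  2.13  0.    0.56  1.47]
shift cm [0.01 0.05 0.03]
turn -0.1
```

Close and lift.

Emit:
drive_tool:
  moves:
    - [0.3,[0,0,0],0]
    - [0.4,[0,0,0],0]
    - [0.5,[0,0,0],0]
    - [0.5,[0,0,0],0]
    - [0.5,[0,0,-2],0]
    - [0.5,[0,0,-5],0]
    - [0.5,[0,0,-9],0]
    - [0.5,[0,0,-10],0]
    - [0.5,[0,0,-10],0]
  grip_force: 30

```text
clock: 7.6
eef_pos: [458.5, -46.5, 112.4]
tcp_rot: [3.141, -0.002, -0.0]
contact_force: [-0.2, -0.3, -0.6]
opening: 0.695
```

```bash
python3 mv.py
python3 - <<'E'
from fit import *
for c in('side','top'):
    f=snap(c);b=f['color'][:,:,::-1]
    u=proj(f,[[458.5,-46.5,120]])[0].astype(int); print(c,u)
    cv2.imwrite('pics/%s4.png'%c,cv2.resize(b[u[1]-45:u[1]+45,u[0]-50:u[0]+50],None,fx=6,fy=6,interpolation=2))
    d=r.spot_point('disc_center',c); print([(x['score'],x['at']) for x in d])
    d=r.spot_point('cap_center',c); print([(x['score'],x['at']) for x in d])
E
```

```text
t 7.6 pos [458.5 -46.5 112.4] rot [ 1.8e+02 -1.0e-01 -0.0e+00] F [-0.2 -0.3 -0.6] T [-0.03 -0.    0.04] op 0.695 q [-0.1   0.26  2.08  0.    0.79  1.47]
side [196 185]
[(0.46, [199.2, 189.0])]
[(0.72, [254.3, 177.7]), (0.68, [310.0, 190.8])]
top [236 237]
[(0.65, [141.6, 217.2]), (0.45, [143.7, 217.0])]
[(0.78, [242.8, 176.5]), (0.23, [139.7, 216.7])]
```

View pics/side4.png

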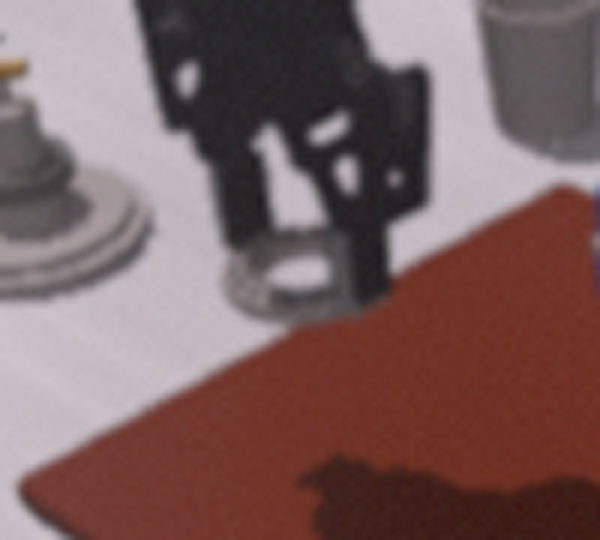

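Run:
```python
from fit import *
def ru(f,geos,p,B):
    m=0
    for g in geos: m=np.maximum(m,render(f,g(p),*B,S=4))
    return m
geos=[cyl(58,0,16),cyl(22,16,30),cyl(26.5,33,45),cyl(14,45,75)]
for c in('top','side'):
    f=snap(c)
    o=[x for x in r.outline_of('strainer',c)]
    m=o[0]['mask']; ys,xs=np.nonzero(m); print(c,o[0]['score'],m.sum(),xs.min(),xs.max(),ys.min(),ys.max())
    B=(xs.min()-5,ys.min()-5,int(np.ptp(xs))+11,int(np.ptp(ys))+11)
    mm=cv2.GaussianBlur(m.astype(np.float32),(0,0),.7)[B[1]:B[1]+B[3],B[0]:B[0]+B[2]]
    C=lambda p:float(((ru(f,geos,p,B)-mm)**2).sum())
    s=minimize(C,[507,236],method='Nelder-Mead',options=dict(initial_simplex=[[507,236],[512,236],[507,241]],xatol=.02))
    print(c,'strainer',s.x,s.fun)
    Y=(sat(f)[...,0]-sat(f)[...,2])/sat(f).max(2); hi={'top':.66,'side':.55}[c]
    Yn=np.clip((Y-.05)/(hi-.05),0,1)
    W={'top':(128,204,20,18),'side':(138,147,18,11)}[c]
    for th in(-.7,.3):print(fit(f,Yn,box(26,7,88,95),[506,236,th],W))
    x0,y0,w,h=W; yy,xx=np.mgrid[y0:y0+h,x0:x0+w]; q=Yn[y0:y0+h,x0:x0+w]*(Yn[y0:y0+h,x0:x0+w]>.3); ce=[(q*xx).sum()/q.sum(),(q*yy).sum()/q.sum()]; print('cen',ce,atz(f,ce,91.5))
```

```text
top 0.74 1186 127 166 199 237
top strainer [504.33574362 233.93907452] 20.214557647705078
(array([505.59668593, 234.6836825 ,  -0.75313354]), np.float64(0.5799930095672607))
(array([505.74534134, 234.59492249,  -0.72345628]), np.float64(0.5857613682746887))
cen [np.float64(137.2775779531001), np.float64(213.13725845277625)] [505.65608196 234.33415448  91.5       ]
side 0.71 927 130 171 150 189
side strainer [507.80940146 238.31435378] 57.60725784301758
(array([509.05375215, 241.03896617,  -0.94110783]), np.float64(3.815959930419922))
(array([509.1320104 , 240.80743134,  -0.99644363]), np.float64(3.8218369483947754))
cen [np.float64(145.15335663251687), np.float64(151.14835843551617)] [508.89287545 239.93395032  91.5       ]
```

```bash
python3 mv.py 507 237 112 0
```

```text
t 8.1 pos [458.2 -46.5 111.9] rot [-1.8e+02 -0.0e+00 -1.0e-01] F [-0.8  0.6 -1.1] T [-0.04 -0.03 -0.  ] op 0.694 q [-0.1   0.26  2.08  0.    0.8   1.47]
shift cm [  4.86 -28.35  -0.  ]
turn -0.1
```

Emit:
drive_tool:
  moves:
    - [0.5,[1,-6,-0.5],0]
    - [0.5,[2,-12,-0.5],0]
    - [0.5,[3,-18,-0.5],0]
    - [0.5,[4,-24,-0.5],0]
    - [0.5,[4.5,-27,-0.2],0]
    - [0.5,[4.9,-28.4,0],0]
    - [0.5,[4.9,-28.4,0],0]

```text
clock: 8.98
eef_pos: [507.3, 237.5, 111.6]
tcp_rot: [3.141, 0.0, -0.0]
contact_force: [0.2, -0.7, -1.6]
opening: 0.697
```

```bash
python3 mv.py
python3 - <<'E'
from fit import *
s=r.sense();p=s['eef_pos']
for c in('side','top'):
    f=snap(c,c+'5.png');b=f['color'][:,:,::-1]
    u=proj(f,[[507,237,95]])[0].astype(int); print(c,u)
    k=cv2.resize(b[u[1]-40:u[1]+35,u[0]-40:u[0]+40],None,fx=9,fy=9,interpolation=2)
    t=np.linspace(0,6.28,200)
    for R,z in((31,p[2]+2.7),(31,p[2]+10.7),(15.5,p[2]+10.7)):
        for q in proj(f,np.c_[p[0]+R*np.cos(t),p[1]+R*np.sin(t),0*t+z]): 
            q=((q-u+[40,40]+.5)*9).astype(int); cv2.circle(k,tuple(int(v) for v in q),1,(0,255,0),-1)
    cv2.imwrite('pics/%s5c.png'%c,k)
E
```

```text
t 8.97 pos [507.3 237.5 111.6] rot [180.   0.  -0.] F [ 0.2 -0.7 -1.6] T [ 0.    0.03 -0.04] op 0.697 q [ 0.44  0.4   1.87 -0.    0.87  2.01]
side [144 150]
top [135 212]
```

View pics/side5c.png

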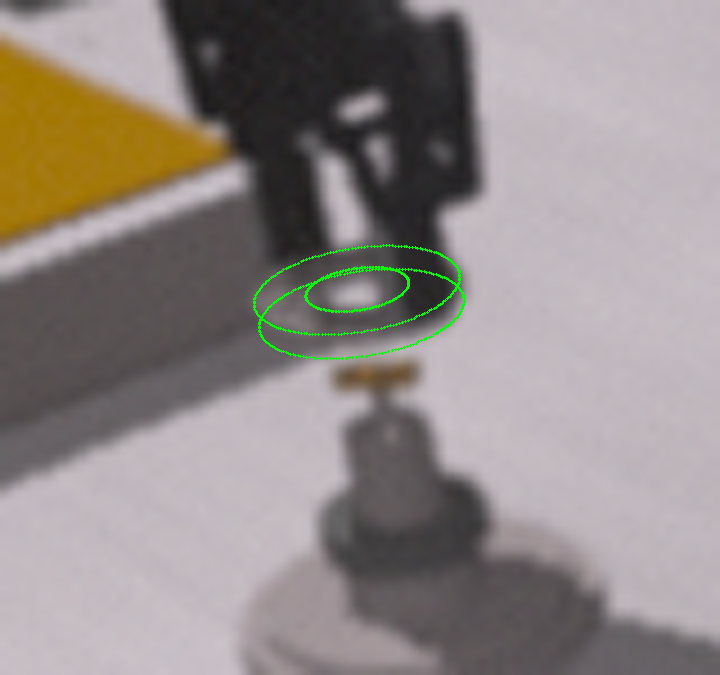

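View pics/top5c.png

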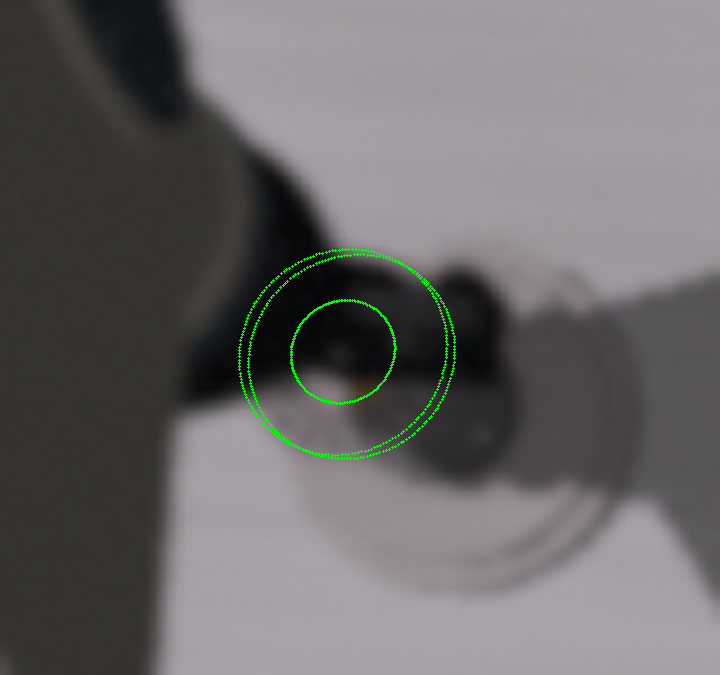

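Run:
```python
from fit import *
s=r.sense();p=s['eef_pos']
ks=[]
for c,(u,v) in(('side',(143,141)),('top',(140,213))):
    f=snap(c);b=f['color'][:,:,::-1].astype(float)
    q=b[v-22:v+22,u-20:u+20]; q=np.clip((q/200)**.6*255,0,255).astype('uint8')
    ks.append(cv2.resize(q,None,fx=10,fy=10,interpolation=2))
    for R,z in((31,p[2]+2.7),(31,p[2]+10.7),(15.5,p[2]+10.7)): 
        a=proj(f,[[p[0],p[1],z]])[0]; print(c,z,(a-[u-20,v-22]+.5)*10)
    print(c,'bar pred at tcp xy',(proj(f,[[p[0],p[1],91.5]])[0]-[u-20,v-22]+.5)*10)
cv2.imwrite('pics/e6.png',np.hstack(ks))
```

```text
side 114.45247292222454 [214.01393781 258.58570065]
side 122.45247292222454 [208.84734523 232.36226129]
side 122.45247292222454 [208.84734523 232.36226129]
side bar pred at tcp xy [228.64959196 332.66945822]
top 114.45247292222454 [145.13546142 206.85352666]
top 122.45247292222454 [135.52435028 201.88847967]
top 122.45247292222454 [135.52435028 201.88847967]
top bar pred at tcp xy [171.90195339 220.67939962]
```

View pics/e6.png

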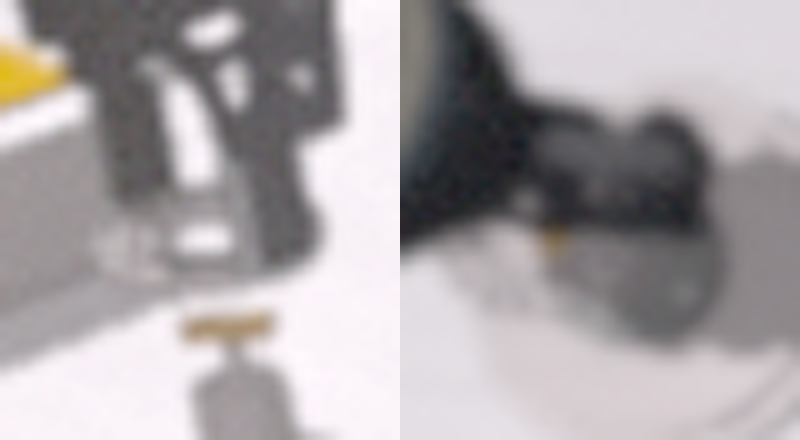

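Emit:
drive_tool:
  moves:
    - [0.5,[0.07,0.08,0.6],0]
    - [0.5,[0.07,0.08,1.2],0]
    - [0.5,[0.07,0.08,1.6],0]
    - [0.5,[0.07,0.08,1.8],0]
    - [0.5,[0.07,0.08,1.9],0]
    - [0.5,[0.07,0.08,2.0],0]
    - [0.5,[0.07,0.08,2.1],0]
    - [0.5,[0.07,0.08,2.2],0]
    - [0.5,[0.07,0.08,2.3],0]
    - [0.5,[0.07,0.08,2.4],0]

```text
clock: 10.42
eef_pos: [507.9, 235.3, 87.9]
tcp_rot: [3.141, 0.0, -0.002]
contact_force: [0.6, -0.6, -1.0]
opening: 0.697
```

```bash
python3 mv.py 508 236.7 60
```

```text
t 10.43 pos [507.9 235.3  87.9] rot [ 1.8e+02  0.0e+00 -1.0e-01] F [ 0.6 -0.6 -1. ] T [-0.02 -0.01  0.04] op 0.697 q [ 0.43  0.43  1.89 -0.    0.82  2.  ]
shift cm [ 0.01 -0.14  2.79]
```

Emit:
drive_tool:
  moves:
    - [0.5,[0.01,-0.12,0.2],0]
    - [0.5,[0.01,-0.12,0.6],0]
    - [0.5,[0.01,-0.12,0.9],0]
    - [0.5,[0.01,-0.12,1.1],0]
    - [0.5,[0.01,-0.12,1.2],0]
    - [0.5,[0.01,-0.12,1.3],0]
    - [0.5,[0.01,-0.12,1.4],0]
    - [0.5,[0.01,-0.12,1.5],0]
    - [0.5,[0.01,-0.12,1.6],0]

```text
clock: 11.55
eef_pos: [508.3, 236.5, 72.3]
tcp_rot: [3.141, -0.0, -0.002]
contact_force: [-2.0, -1.7, 9.1]
opening: 0.701
```

```bash
python3 mv.py 508 236.7 60
```

```text
t 11.55 pos [508.3 236.5  72.3] rot [ 1.8e+02 -0.0e+00 -1.0e-01] F [-2.  -1.7  9.1] T [-0.41  0.38  0.01] op 0.701 q [ 0.43  0.46  1.89 -0.    0.79  2.01]
shift cm [-0.03 -0.02  1.23]
```

Emit:
drive_tool:
  moves:
    - [0.5,[0,0,-0.1],0]
    - [0.5,[-0.08,0.08,-0.1],0]
    - [0.5,[-0.1,0.1,-0.05],0]
    - [0.5,[-0.1,0.1,0.0],0]
    - [0.5,[-0.1,0.1,0.05],0]
    - [0.5,[-0.1,0.1,0.1],0]
    - [0.5,[-0.1,0.1,0.15],0]

```text
clock: 12.42
eef_pos: [507.7, 235.6, 71.6]
tcp_rot: [3.141, -0.001, -0.002]
contact_force: [-1.6, -2.2, 11.5]
opening: 0.696
```

```bash
python3 mv.py 508 236.7 60
```

```text
t 12.43 pos [507.7 235.6  71.6] rot [ 1.8e+02 -1.0e-01 -1.0e-01] F [-1.6 -2.2 11.5] T [-0.41  0.46 -0.02] op 0.696 q [ 0.43  0.46  1.9  -0.    0.79  2.01]
shift cm [ 0.03 -0.11  1.16]
```

Emit:
drive_tool:
  moves:
    - [0.5,[0,0,-0.15],0]
    - [0.5,[-0.1,0.1,-0.15],0]
    - [0.5,[-0.12,0.12,-0.1],0]
    - [0.5,[-0.12,0.12,0.0],0]
    - [0.5,[-0.12,0.12,0.05],0]
    - [0.5,[-0.12,0.12,0.1],0]

```text
clock: 13.18
eef_pos: [506.4, 234.3, 70.4]
tcp_rot: [3.141, -0.001, -0.002]
contact_force: [0.4, 1.3, -1.1]
opening: 0.694
```

```bash
python3 mv.py 508 236.7 60
```

```text
t 13.18 pos [506.4 234.3  70.4] rot [ 1.8e+02 -0.0e+00 -1.0e-01] F [ 0.4  1.3 -1.1] T [-0.03  0.    0.  ] op 0.694 q [ 0.43  0.46  1.9  -0.    0.78  2.  ]
shift cm [ 0.16 -0.24  1.04]
```

Emit:
drive_tool:
  moves:
    - [0.5,[0,0,0.2],0]
    - [0.5,[0,0,0.4],0]
    - [0.5,[0,0,0.6],0]
    - [0.5,[0,0,0.8],0]

```text
clock: 13.68
eef_pos: [506.4, 234.3, 62.3]
tcp_rot: [3.141, -0.001, -0.002]
contact_force: [1.2, -0.6, -0.9]
opening: 0.694
```

```bash
python3 mv.py 508 236.7 43
```

```text
t 13.68 pos [506.4 234.3  62.3] rot [ 1.8e+02 -0.0e+00 -1.0e-01] F [ 1.2 -0.6 -0.9] T [ 0.03 -0.03 -0.04] op 0.694 q [ 0.43  0.47  1.9  -0.    0.77  2.  ]
shift cm [ 0.15 -0.24  1.93]
```

Emit:
drive_tool:
  moves:
    - [0.5,[0,0,0.4],0]
    - [0.5,[0,0,0.8],0]
    - [0.5,[0,0,1.2],0]
    - [0.5,[0,0,1.5],0]
    - [0.5,[0,0,1.7],0]
    - [0.5,[0,0,1.8],0]
    - [0.5,[0,0,1.9],0]
    - [0.5,[0,0,1.95],0]

```text
clock: 14.68
eef_pos: [506.5, 234.4, 42.9]
tcp_rot: [3.141, -0.001, -0.002]
contact_force: [-0.9, -0.6, 3.1]
opening: 0.696
```

```bash
python3 mv.py 508 236.7 43
```

```text
t 14.68 pos [506.5 234.4  42.9] rot [ 1.8e+02 -0.0e+00 -1.0e-01] F [-0.9 -0.6  3.1] T [-0.11  0.21 -0.01] op 0.696 q [ 0.43  0.5   1.91 -0.    0.73  2.  ]
shift cm [ 0.15 -0.23 -0.01]
```

Emit:
drive_tool:
  moves:
    - [0.15,[0,0,0],0]
    - [0.1,[0,0,0],0]
    - [0.1,[0,0,0],0]
    - [0.05,[0,0,-1],0]
    - [0.0,[0,0,-4],0]
    - [0.0,[0,0,-8],0]
    - [0.0,[0,0,-10],0]

```text
clock: 15.55
eef_pos: [507.4, 234.8, 145.7]
tcp_rot: [-3.141, -0.004, -0.002]
contact_force: [-0.4, -0.7, -0.1]
opening: 1.003
```

```bash
python3 mv.py 569.5 -232 70 0
python3 - <<'E'
from fit import *
f=snap('side');b=f['color'][:,:,::-1]
cv2.imwrite('pics/s7.png',cv2.resize(b[100:200,100:200],None,fx=6,fy=6,interpolation=2))
E
```

```text
t 15.55 pos [507.4 234.8 145.7] rot [-1.799e+02 -2.000e-01 -1.000e-01] F [-0.4 -0.7 -0.1] T [-0.02  0.01  0.02] op 1.003 q [ 0.43  0.35  1.86 -0.    0.93  2.  ]
shift cm [ 6.28 46.68  7.55]
turn -0.1
```

View pics/s7.png

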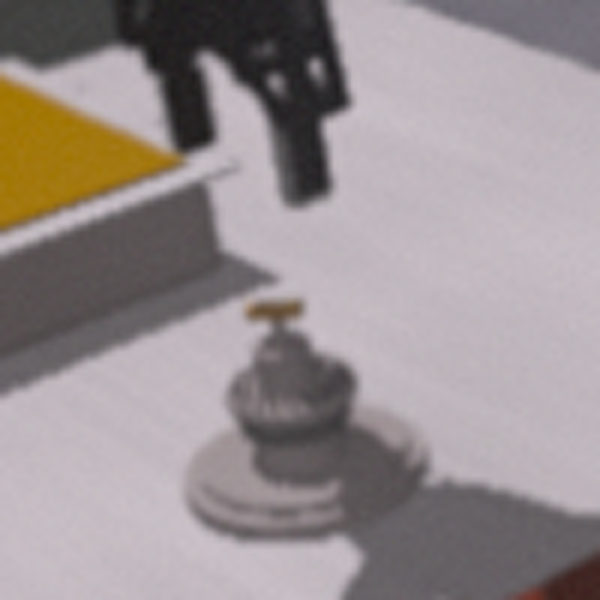

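Emit:
drive_tool:
  moves:
    - [0.0,[0.8,6,0],0]
    - [0.0,[1.6,12,0],0]
    - [0.0,[2.4,18,0],0]
    - [0.0,[3.2,24,0],0]
    - [0.0,[4.0,30,1],0]
    - [0.0,[4.8,36,3],0]
    - [0.0,[5.6,42,5],0]
    - [0.0,[6.2,46.4,7.0],0]
    - [0.1,[6.28,46.75,7.5],0]
    - [0.1,[6.28,46.75,7.5],0]

```text
clock: 16.85
eef_pos: [569.9, -231.8, 71.4]
tcp_rot: [-3.139, -0.005, -0.003]
contact_force: [-0.0, 0.7, 0.7]
opening: 0.904
```

```bash
python3 mv.py 569.8 -232.7 14 0
python3 - <<'E'
from fit import *
f=snap('side');b=f['color'][:,:,::-1]
cv2.imwrite('pics/s8.png',cv2.resize(b[160:260,230:350],None,fx=6,fy=6,interpolation=2))
E
```

```text
t 16.85 pos [ 569.9 -231.8   71.4] rot [-179.8   -0.3   -0.2] F [-0.   0.7  0.7] T [ 0.   -0.04  0.04] op 0.904 q [-0.39  0.52  1.77  0.01  0.84  1.18]
shift cm [-0.04  0.11  5.74]
turn -0.2
```

View pics/s8.png

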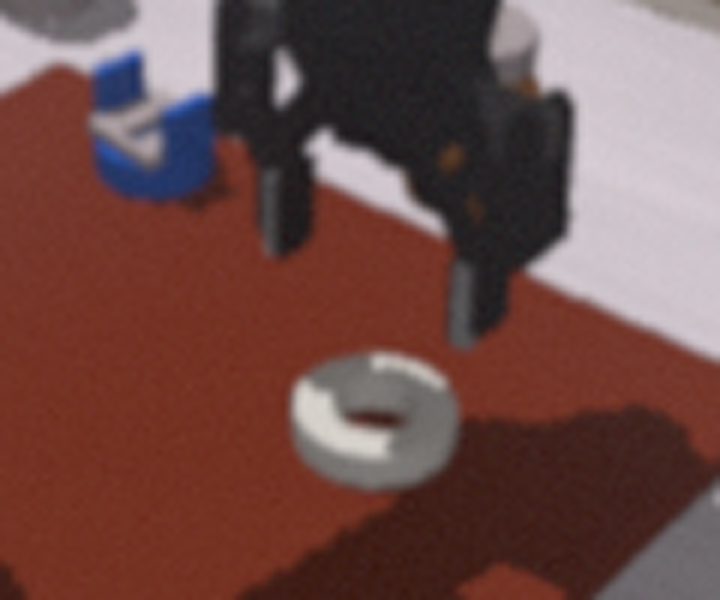

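Emit:
drive_tool:
  moves:
    - [0.08,[0,0.1,3],0]
    - [0.08,[0,0.1,5],0]
    - [0.08,[0,0.1,5.7],0]
    - [0.08,[0,0.1,5.7],0]
    - [0.25,[0,0.1,5.7],0]
    - [0.4,[0,0.1,5.7],0]
    - [0.45,[0,0.1,5.7],0]
    - [0.45,[0,0.1,5.7],0]
  grip_force: 20

```text
clock: 17.9
eef_pos: [571.2, -232.4, 16.0]
tcp_rot: [-3.139, -0.007, -0.002]
contact_force: [0.0, 0.6, 6.4]
opening: 0.699
```

```bash
python3 mv.py 569.9 -232.7 14 90
```

```text
t 17.9 pos [ 571.2 -232.4   16. ] rot [-1.799e+02 -4.000e-01 -1.000e-01] F [0.  0.6 6.4] T [ 0.28  0.18 -0.03] op 0.699 q [-0.39  0.6   1.79  0.01  0.74  1.18]
shift cm [-0.13  0.03  0.2 ]
turn -90.1
```

Emit:
drive_tool:
  moves:
    - [0.15,[0,0,0],0]
    - [0.08,[-0.05,0,0],0]
    - [0.08,[-0.05,0,0],-20]
    - [0.08,[-0.05,0,0],-40]
    - [0.08,[-0.05,0,0],-60]
    - [0.08,[-0.05,0,0],-80]
    - [0.08,[-0.05,0,0],-90]
    - [0.08,[-0.05,0,0],-90]
    - [0.08,[-0.05,0,0],-90]
    - [0.08,[-0.05,0,0],-90]
    - [0.08,[-0.05,0,0],-90]
    - [0.08,[-0.05,0,0.1],-90]

```text
clock: 19.4
eef_pos: [570.7, -232.4, 14.9]
tcp_rot: [3.135, -0.002, 1.568]
contact_force: [-0.4, -0.3, -0.2]
opening: 0.922
```

Emit:
drive_tool:
  moves:
    - [0.25,[0,0,0],0]
    - [0.4,[0,0,0],0]
    - [0.5,[0,0,0],0]
    - [0.5,[0,0,0],0]
    - [0.5,[0,0,0],0]
  grip_force: 30

```text
clock: 20.02
eef_pos: [570.5, -232.4, 15.3]
tcp_rot: [3.135, -0.002, 1.567]
contact_force: [-1.7, 1.1, 6.5]
opening: 0.718
```

```bash
python3 mv.py 506.4 234.4 130 90
```

```text
t 20.02 pos [ 570.5 -232.4   15.3] rot [ 1.796e+02 -1.000e-01  8.980e+01] F [-1.7  1.1  6.5] T [0.14 0.39 0.  ] op 0.718 q [-0.39  0.6   1.79  0.01  0.74 -0.39]
shift cm [ 46.68  -6.52 -11.4 ]
turn -0.2
```

Emit:
drive_tool:
  moves:
    - [0.6,[0,0,-3],0]
    - [0.6,[0,0,-8],0]
    - [0.6,[6,-0.8,-11.4],0]
    - [0.6,[12,-1.6,-11.4],0]
    - [0.6,[18,-2.4,-11.4],0]
    - [0.6,[24,-3.2,-11.4],0]
    - [0.6,[30,-4.0,-11.4],0]
    - [0.6,[36,-4.8,-11.4],0]
    - [0.6,[42,-5.8,-11],0]
    - [0.6,[46,-6.4,-10],0]
    - [0.6,[46.6,-6.5,-9.5],0]
    - [0.6,[46.6,-6.5,-9.5],0]

```text
clock: 21.52
eef_pos: [506.2, 233.4, 110.5]
tcp_rot: [3.136, -0.002, 1.567]
contact_force: [0.3, 0.0, 0.1]
opening: 0.717
```

```bash
python3 mv.py 506.2 234.2 98 90
python3 - <<'E'
from fit import *
f=snap('side');b=f['color'][:,:,::-1]
cv2.imwrite('pics/s9.png',cv2.resize(b[110:200,100:200],None,fx=6,fy=6,interpolation=2))
E
```

```text
t 21.52 pos [506.2 233.4 110.5] rot [ 1.797e+02 -1.000e-01  8.980e+01] F [0.3 0.  0.1] T [-0.03  0.01  0.05] op 0.717 q [ 0.43  0.39  1.88 -0.    0.86  0.43]
shift cm [ 0.08 -0.01  1.25]
turn -0.2
```

View pics/s9.png

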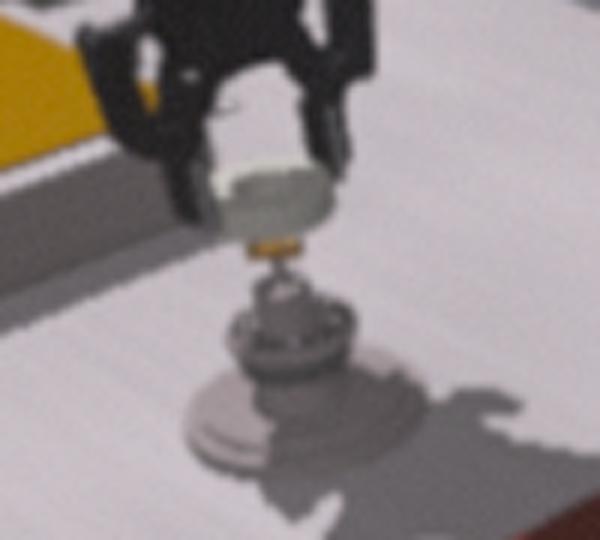

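Emit:
drive_tool:
  moves:
    - [0.6,[0.09,0,0.6],0]
    - [0.6,[0.09,0,1.2],0]
    - [0.6,[0.09,0,1.4],0]
    - [0.6,[0.09,0,1.55],0]
    - [0.6,[0.09,0,1.7],0]
    - [0.6,[0.09,0,1.85],0]
    - [0.6,[0.09,0,2.0],0]

```text
clock: 22.45
eef_pos: [506.7, 233.8, 90.8]
tcp_rot: [3.136, -0.002, 1.566]
contact_force: [-0.7, -0.3, -1.3]
opening: 0.714
```

```bash
python3 mv.py 506.2 234.2 75 90
```

```text
t 22.45 pos [506.7 233.8  90.8] rot [ 1.797e+02 -1.000e-01  8.980e+01] F [-0.7 -0.3 -1.3] T [ 0.   -0.02 -0.02] op 0.714 q [ 0.43  0.42  1.89 -0.    0.82  0.44]
shift cm [ 0.03 -0.06  1.58]
turn -0.2
```

Emit:
drive_tool:
  moves:
    - [0.6,[0.04,-0.04,0.5],0]
    - [0.6,[0.04,-0.04,1.0],0]
    - [0.6,[0.04,-0.04,1.3],0]
    - [0.6,[0.04,-0.04,1.4],0]
    - [0.6,[0.04,-0.04,1.5],0]
    - [0.6,[0.04,-0.04,1.6],0]
    - [0.6,[0.04,-0.04,1.7],0]
    - [0.6,[0.04,-0.04,1.8],0]

```text
clock: 23.45
eef_pos: [506.4, 234.3, 72.8]
tcp_rot: [3.136, -0.002, 1.566]
contact_force: [0.5, 0.5, -0.9]
opening: 0.715
```

```bash
python3 mv.py 506.2 234.2 75 90
```

```text
t 23.45 pos [506.4 234.3  72.8] rot [ 1.797e+02 -1.000e-01  8.970e+01] F [ 0.5  0.5 -0.9] T [0.01 0.03 0.  ] op 0.715 q [ 0.43  0.45  1.9  -0.    0.78  0.44]
shift cm [-0.01 -0.02 -0.22]
turn -0.3
```

Emit:
drive_tool:
  moves:
    - [0.6,[0,0,0.2],0]
    - [0.6,[0,0,0.6],0]
    - [0.6,[0,0,1.0],0]
    - [0.6,[0,0,1.4],0]
    - [0.6,[0,0,1.7],0]
    - [0.6,[0,0,1.8],0]
    - [0.6,[0,0,1.9],0]
    - [0.6,[0,0,1.95],0]

```text
clock: 24.45
eef_pos: [506.6, 234.4, 53.4]
tcp_rot: [3.136, -0.002, 1.566]
contact_force: [-0.8, -0.0, 3.5]
opening: 0.716
```

```bash
python3 mv.py 506.2 234.2 53.3 90
```

```text
t 24.45 pos [506.6 234.4  53.4] rot [ 1.797e+02 -1.000e-01  8.980e+01] F [-0.8 -0.   3.5] T [-0.06  0.14 -0.05] op 0.716 q [ 0.43  0.48  1.91 -0.    0.74  0.44]
shift cm [-0.02 -0.04  0.01]
turn -0.2
```

Emit:
drive_tool:
  moves:
    - [0.15,[0,0,0],0]
    - [0.1,[0,0,0],0]
    - [0.1,[0,0,0],0]
    - [0.05,[0,0,-1],0]
    - [0.0,[0,0,-4],0]
    - [0.0,[0,0,-8],0]
    - [0.0,[0,0,-10],0]

```text
clock: 25.32
eef_pos: [506.9, 234.6, 156.2]
tcp_rot: [3.133, -0.003, 1.566]
contact_force: [0.4, -0.5, -0.8]
opening: 1.001
```

```bash
python3 - <<'E'
from fit import *
f=snap('side','side10.png');b=f['color'][:,:,::-1]
g=snap('top','top10.png');a=g['color'][:,:,::-1]
cv2.imwrite('pics/e10.png',np.hstack([cv2.resize(b[140:190,120:170],None,fx=8,fy=8,interpolation=2),cv2.resize(a[155:195,222:262],None,fx=10,fy=10,interpolation=2)]))
print(proj(g,[[0,0,0]]))
# cap fit: full model, blue/plate vs board
for c,fr,B in(('top',g,(226,158,34,30)),('side',f,(238,162,34,36))):
    c_=sat(fr); 
    blue=np.clip((c_[...,2]-c_[...,0])/c_.max(2)/.5,0,1)
    x0,y0,w,h=B
    print(c,np.round(blue[y0:y0+h:2,x0:x0+w]*9).astype(int) if 0 else '')
    def rend(p):
        P=lambda q:render(fr,q,x0,y0,w,h,S=5)
        def bx(L,W,cx,cy,z0,z1):
            q=box(L,W,z0,z1)([0,0,0])+[cx,cy,0]; co,s=np.cos(p[2]),np.sin(p[2]); return q@np.array([[co,s,0],[-s,co,0],[0,0,1]])+[p[0],p[1],0]
        m=P(cyl(27,15,33)(p)); pl=P(bx(42,42,0,0,33,39))
        m=m*(1-pl)
        for sg in(1,-1): m=np.maximum(m,P(bx(26,8,0,sg*24,33,61)))
        return m
    mm=blue[y0:y0+h,x0:x0+w]
    for th in(0.1,-.2,.4):
        C=lambda p:float(((rend(p)-mm)**2).sum())
        s=minimize(C,[650,-41,th],method='Nelder-Mead',options=dict(initial_simplex=np.array([[650,-41,th],[655,-41,th],[650,-36,th],[650,-41,th+.2]]),xatol=.01))
        print(c,s.x,s.fun)
E
python3 mv.py
```

```text
[[206.51103934 408.65291574]]
top 
top [ 6.54381208e+02 -4.33496956e+01 -1.49808867e-01] 12.197248282966488
top [ 6.54458758e+02 -4.31225565e+01 -1.46010088e-01] 12.36607142918935
top [ 6.54367125e+02 -4.33572233e+01 -1.51150607e-01] 12.220096453380918
side 
side [ 6.58906640e+02 -3.89732237e+01 -1.33745770e-01] 30.192954159427753
side [ 6.58812324e+02 -3.90110813e+01 -1.33090802e-01] 30.004162153430336
side [ 6.58854856e+02 -3.89685551e+01 -1.44771740e-01] 30.198245583088667
t 25.43 pos [507.6 234.9 156.4] rot [179.4  -0.2  89.8] F [ 0.7  0.4 -0.5] T [ 0.03 -0.05  0.01] op 0.998 q [ 0.43  0.33  1.85 -0.    0.95  0.44]
```

View pics/e10.png

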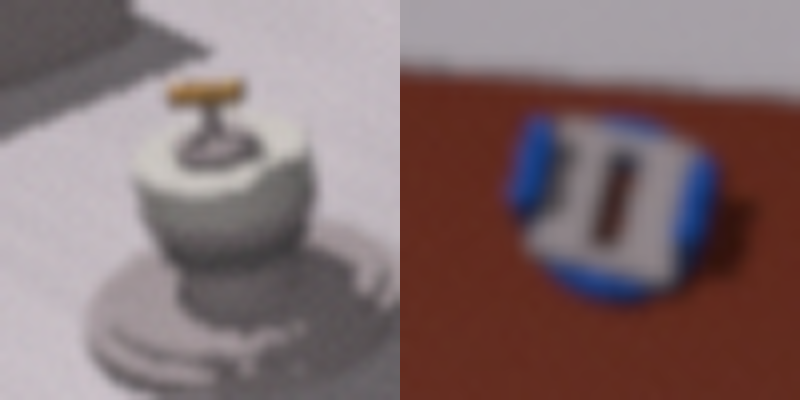

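```bash
python3 mv.py 656 -41.5 80 81.7
```

```text
t 25.43 pos [507.6 234.9 156.4] rot [179.4  -0.2  89.8] F [ 0.7  0.4 -0.5] T [ 0.03 -0.05  0.01] op 0.998 q [ 0.43  0.33  1.85 -0.    0.95  0.44]
shift cm [-27.61  14.88   7.68]
turn 8.1
```

Emit:
drive_tool:
  moves:
    - [0.0,[-5,2.7,0],8.1]
    - [0.0,[-10,5.4,0],8.1]
    - [0.0,[-15,8.1,1],8.1]
    - [0.0,[-20,10.8,3],8.1]
    - [0.0,[-25,13.4,6],8.1]
    - [0.0,[-27.6,14.9,7.7],8.1]
    - [0.0,[-27.6,14.9,7.7],8.1]
    - [0.0,[-27.6,14.9,7.7],8.1]

```text
clock: 26.42
eef_pos: [655.5, -40.9, 79.4]
tcp_rot: [3.133, -0.006, 1.425]
contact_force: [0.3, 0.5, -0.3]
opening: 1.001
```

```bash
python3 mv.py 656 -41.5 15 81.7;python3 - <<'E'
from fit import *
f=snap('side');b=f['color'][:,:,::-1]
cv2.imwrite('pics/s11.png',cv2.resize(b[110:220,200:310],None,fx=5,fy=5,interpolation=2))
E
```

```text
t 26.43 pos [655.5 -40.9  79.4] rot [179.5  -0.3  81.6] F [ 0.3  0.5 -0.3] T [ 0.01 -0.04  0.01] op 1.001 q [-0.07  0.56  1.68  0.01  0.89  0.07]
shift cm [-0.08  0.01  6.44]
turn -0.1
```

View pics/s11.png

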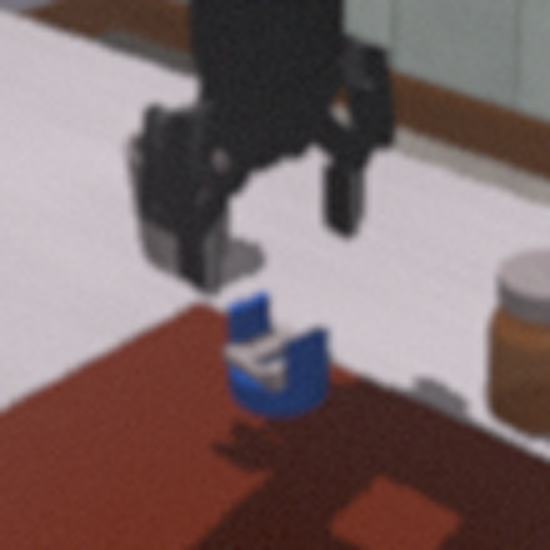

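Emit:
drive_tool:
  moves:
    - [0.05,[-0.05,0,3],0]
    - [0.05,[-0.05,0,5.5],0]
    - [0.05,[-0.05,0,6.4],0]
    - [0.05,[-0.05,0,6.4],0]
    - [0.3,[-0.05,0,6.4],0]
    - [0.45,[-0.05,0,6.4],0]
    - [0.5,[-0.05,0,6.4],0]
    - [0.5,[-0.05,0,6.4],0]
    - [0.5,[-0.05,0,6.4],0]
  grip_force: 20

```text
clock: 27.6
eef_pos: [656.8, -40.7, 17.2]
tcp_rot: [3.131, -0.006, 1.425]
contact_force: [-2.5, 1.0, 7.0]
opening: 0.606
```

```bash
python3 mv.py 656 -41.5 36 171.7
```

```text
t 27.6 pos [656.8 -40.7  17.2] rot [179.4  -0.3  81.7] F [-2.5  1.   7. ] T [0.27 0.36 0.02] op 0.606 q [-0.07  0.65  1.7   0.01  0.78  0.07]
shift cm [-0.08 -0.05 -1.88]
turn -90.0
```

Emit:
drive_tool:
  moves:
    - [0.2,[0,0,0],0]
    - [0.05,[0,0,0],0]
    - [0.0,[0,0,-0.8],0]
    - [0.0,[0,0,-1.8],-20]
    - [0.0,[0,0,-1.8],-40]
    - [0.0,[0,0,-1.8],-60]
    - [0.0,[0,0,-1.8],-80]
    - [0.0,[0,0,-1.8],-90]
    - [0.0,[0,0,-1.8],-90]
    - [0.0,[0,0,-1.8],-90]
    - [0.0,[0,0,-1.8],-90]
    - [0.0,[0,0,-1.8],-90]

```text
clock: 29.1
eef_pos: [656.8, -40.8, 35.7]
tcp_rot: [3.136, 0.011, 3.0]
contact_force: [-0.5, 0.6, -0.1]
opening: 0.998
```

```bash
python3 mv.py 656.8 -40.7 36 171.7
```

```text
t 29.1 pos [656.8 -40.8  35.7] rot [179.7   0.6 171.9] F [-0.5  0.6 -0.1] T [ 0.03 -0.    0.  ] op 0.998 q [-0.07  0.62  1.69  0.01  0.82 -1.5 ]
shift cm [ 0.    0.01 -0.03]
turn 0.2
```

Emit:
drive_tool:
  moves:
    - [0.1,[0,0,0.7],0]
    - [0.1,[0,0,0.75],0]
    - [0.3,[0,0,0.75],0]
    - [0.45,[0,0,0.75],0]
    - [0.6,[0,0,0.75],0]
    - [0.6,[0,0,0.75],0]
    - [0.6,[0,0,0.75],0]
  grip_force: 45

```text
clock: 29.98
eef_pos: [657.1, -40.8, 28.4]
tcp_rot: [3.136, 0.011, 3.0]
contact_force: [-1.0, -0.7, 3.9]
opening: 0.649
```

```bash
python3 mv.py 506.4 234.4 140 138;python3 - <<'E'
from fit import *
f=snap('side');b=f['color'][:,:,::-1]
cv2.imwrite('pics/s12.png',cv2.resize(b[110:220,200:310],None,fx=5,fy=5,interpolation=2))
E
```

```text
t 29.98 pos [657.1 -40.8  28.4] rot [179.7   0.7 171.9] F [-1.  -0.7  3.9] T [-0.21  0.05 -0.05] op 0.649 q [-0.07  0.63  1.7   0.01  0.8  -1.5 ]
shift cm [ 18.67  25.19 -11.22]
turn 33.9
```

View pics/s12.png

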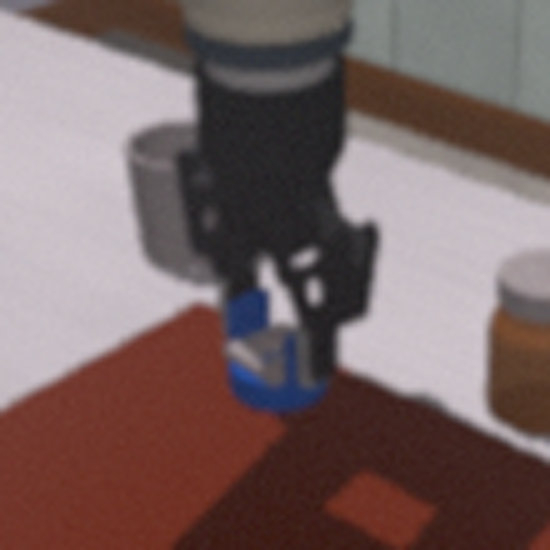

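Emit:
drive_tool:
  moves:
    - [0.7,[0,0,-4],0]
    - [0.7,[0,0,-9],0]
    - [0.7,[3.5,4.8,-10.5],9]
    - [0.7,[7,9.5,-10.5],18]
    - [0.7,[10.5,14.2,-10.5],27]
    - [0.7,[14,19,-10.5],34]
    - [0.7,[17,23,-10.5],34]
    - [0.7,[18.5,25,-10.5],34]
    - [0.7,[18.7,25.2,-10.5],34]
    - [0.7,[18.7,25.2,-10.5],34]

```text
clock: 31.28
eef_pos: [506.2, 234.2, 132.5]
tcp_rot: [3.131, 0.006, 2.407]
contact_force: [-0.2, -0.3, -1.7]
opening: 0.649
```

```bash
python3 mv.py 506.4 234.4 110 138;python3 - <<'E'
from fit import *
f=snap('side');b=f['color'][:,:,::-1]
cv2.imwrite('pics/s13.png',cv2.resize(b[100:200,95:195],None,fx=6,fy=6,interpolation=2))
E
```

```text
t 31.27 pos [506.2 234.2 132.5] rot [179.4   0.4 137.9] F [-0.2 -0.3 -1.7] T [-0.01  0.04  0.01] op 0.649 q [ 0.43  0.36  1.87 -0.    0.89 -0.4 ]
shift cm [0.01 0.01 2.25]
turn -0.1
```

View pics/s13.png

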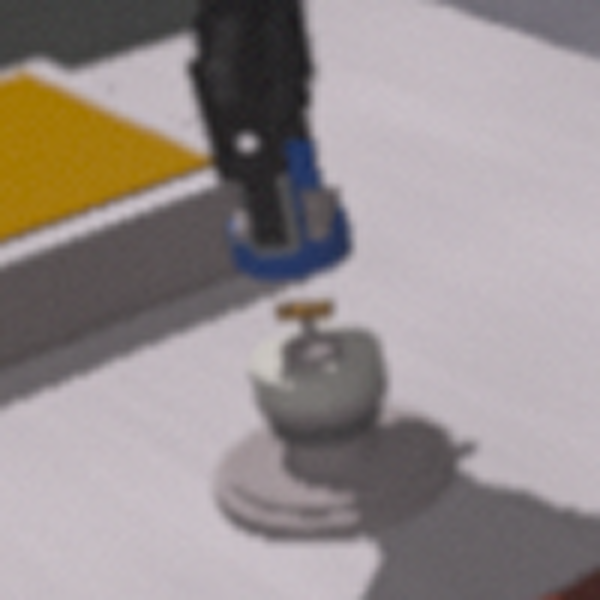

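Emit:
drive_tool:
  moves:
    - [0.7,[0.02,0,1],0]
    - [0.7,[0.02,0,2],0]
    - [0.7,[0.02,0,2.3],0]
    - [0.7,[0.02,0,2.5],0]
    - [0.7,[0.02,0,2.7],0]
    - [0.7,[0.02,0,2.9],0]
    - [0.7,[0.02,0,3.2],0]
    - [0.7,[0.02,0,3.5],0]
    - [0.7,[0.02,0,3.8],0]

```text
clock: 32.45
eef_pos: [506.8, 234.1, 94.4]
tcp_rot: [3.131, 0.006, 2.406]
contact_force: [-0.1, -0.5, -2.3]
opening: 0.65
```

```bash
python3 mv.py 506.4 234.4 82.4 138
```

```text
t 32.45 pos [506.8 234.1  94.4] rot [179.4   0.4 137.9] F [-0.1 -0.5 -2.3] T [-0.03 -0.02 -0.01] op 0.65 q [ 0.43  0.41  1.9  -0.    0.82 -0.4 ]
shift cm [ 0.05 -0.02  1.2 ]
turn -0.1
```

Emit:
drive_tool:
  moves:
    - [0.7,[0.04,0,0.2],0]
    - [0.7,[0.04,0,0.3],0]
    - [0.7,[0.04,0,0.4],0]
    - [0.7,[0.04,0,0.5],0]
    - [0.7,[0.04,0,0.6],0]
    - [0.7,[0.04,0,0.65],0]

```text
clock: 33.2
eef_pos: [506.5, 234.4, 87.8]
tcp_rot: [3.131, 0.006, 2.406]
contact_force: [-0.1, 0.6, -1.8]
opening: 0.646
```

```bash
python3 mv.py 506.4 234.4 82.4 138
```

```text
t 33.2 pos [506.5 234.4  87.8] rot [179.4   0.4 137.9] F [-0.1  0.6 -1.8] T [-0.01 -0.    0.02] op 0.646 q [ 0.43  0.42  1.9  -0.    0.8  -0.4 ]
shift cm [ 0.01 -0.02  0.54]
turn -0.1
```

Emit:
drive_tool:
  moves:
    - [0.7,[0,0,0.15],0]
    - [0.7,[0,0,0.3],0]
    - [0.7,[0,0,0.4],0]
    - [0.7,[0,0,0.5],0]
    - [0.7,[0,0,0.6],0]
    - [0.7,[0,0,0.6],0]

```text
clock: 33.95
eef_pos: [506.6, 234.4, 82.0]
tcp_rot: [3.131, 0.006, 2.406]
contact_force: [-1.3, -1.0, 3.4]
opening: 0.647
```

```bash
python3 mv.py 506.4 234.4 74.4 138
```

```text
t 33.95 pos [506.6 234.4  82. ] rot [179.4   0.4 137.9] F [-1.3 -1.   3.4] T [-0.26  0.3  -0.02] op 0.647 q [ 0.43  0.43  1.9  -0.    0.79 -0.4 ]
shift cm [ 0.02 -0.03  0.76]
turn -0.1
```

Emit:
drive_tool:
  moves:
    - [0.7,[0,0,0.15],0]
    - [0.7,[0,0,0.3],0]
    - [0.7,[0,0,0.45],0]
    - [0.7,[0,0,0.6],0]
    - [0.7,[0,0,0.7],0]
    - [0.7,[0,0,0.75],0]
    - [0.7,[0,0,0.78],0]

```text
clock: 34.83
eef_pos: [506.7, 234.5, 74.6]
tcp_rot: [3.131, 0.006, 2.406]
contact_force: [-2.0, -0.9, 8.9]
opening: 0.651
```

```bash
python3 mv.py 506.4 234.4 74.4 138
```

```text
t 34.83 pos [506.7 234.5  74.6] rot [179.4   0.4 137.9] F [-2.  -0.9  8.9] T [-0.54  0.61 -0.01] op 0.651 q [ 0.43  0.44  1.91 -0.    0.78 -0.4 ]
shift cm [ 0.02 -0.03  0.02]
turn -0.1
```

Emit:
drive_tool:
  moves:
    - [0.7,[0,0,0.03],8]
    - [0.7,[0,0,0.03],16]
    - [0.7,[0,0,0.03],24]
    - [0.7,[0,0,0.03],32]

```text
clock: 35.33
eef_pos: [507.4, 233.8, 74.8]
tcp_rot: [3.128, 0.001, 1.844]
contact_force: [-0.1, -5.8, 9.0]
opening: 0.647
```

```bash
python3 mv.py 506.4 234.4 74.4 48
```

```text
t 35.33 pos [507.4 233.8  74.8] rot [179.2   0.  105.7] F [-0.1 -5.8  9. ] T [-1.28  0.02  0.14] op 0.647 q [ 0.43  0.44  1.91 -0.    0.78  0.16]
shift cm [ 0.09 -0.08  0.04]
turn 57.7
```

Emit:
drive_tool:
  moves:
    - [0.7,[0.03,-0.03,0.04],9]
    - [0.7,[0.06,-0.06,0.04],18]
    - [0.7,[0.08,-0.08,0.04],27]
    - [0.7,[0.08,-0.08,0.04],36]
    - [0.7,[0.08,-0.08,0.04],45]
    - [0.7,[0.08,-0.08,0.04],54]
    - [0.7,[0.08,-0.08,0.04],58]
    - [0.7,[0.08,-0.08,0.04],58]

```text
clock: 36.33
eef_pos: [507.4, 234.2, 75.1]
tcp_rot: [3.132, -0.012, 0.831]
contact_force: [0.4, -3.8, 9.0]
opening: 0.649
```

```bash
python3 mv.py 506.4 234.4 77.4 48
```

```text
t 36.33 pos [507.4 234.2  75.1] rot [179.5  -0.7  47.6] F [ 0.4 -3.8  9. ] T [-0.83  0.13  0.09] op 0.649 q [ 0.43  0.44  1.91 -0.01  0.78  1.18]
shift cm [-0.04 -0.09 -0.24]
turn -0.4
```

Emit:
drive_tool:
  moves:
    - [0.7,[-0.03,-0.06,-0.1],0]
    - [0.7,[-0.03,-0.06,-0.2],0]
    - [0.7,[-0.03,-0.06,-0.25],0]
    - [0.7,[-0.03,-0.06,-0.25],0]

```text
clock: 36.83
eef_pos: [507.2, 234.2, 77.5]
tcp_rot: [3.132, -0.013, 0.832]
contact_force: [3.1, -3.9, 0.4]
opening: 0.646
```

```bash
python3 mv.py 506.4 234.4 77.4 48
```

```text
t 36.83 pos [507.2 234.2  77.5] rot [179.4  -0.7  47.7] F [ 3.1 -3.9  0.4] T [-0.76 -0.38  0.06] op 0.646 q [ 0.43  0.44  1.91 -0.01  0.78  1.18]
shift cm [-0.04 -0.08  0.01]
turn -0.3
```

Emit:
drive_tool:
  moves:
    - [0.7,[0,0.06,0],0]
    - [0.7,[0,0.09,0],0]

```text
clock: 37.08
eef_pos: [507.4, 234.0, 77.5]
tcp_rot: [3.133, -0.012, 0.831]
contact_force: [-1.9, 3.1, 4.1]
opening: 0.647
```

```bash
python3 mv.py 506.4 234.4 77.4 48
```

```text
t 37.08 pos [507.4 234.   77.5] rot [179.5  -0.7  47.6] F [-1.9  3.1  4.1] T [ 0.41  0.67 -0.01] op 0.647 q [ 0.43  0.44  1.91 -0.    0.78  1.17]
shift cm [-0.03 -0.1   0.  ]
turn -0.4
```

Close to neutral; release slowly and rise.

Emit:
drive_tool:
  moves:
    - [0.6,[0,-0.04,0],0]
    - [0.25,[0,-0.04,0],0]
    - [0.15,[0,-0.04,0],0]
    - [0.05,[0,-0.04,0],0]
    - [0.0,[0,-0.04,-0.5],0]
    - [0.0,[0,-0.04,-3],0]
    - [0.0,[0,-0.04,-7],0]
    - [0.0,[0,-0.04,-12],0]
    - [0.0,[-5,-0.04,-16],0]
    - [0.0,[-10,-0.04,-16],0]

```text
clock: 38.33
eef_pos: [438.4, 159.9, 239.4]
tcp_rot: [3.13, -0.018, 0.832]
contact_force: [-0.1, -0.7, -0.3]
opening: 0.999
```

```bash
python3 - <<'E'
from fit import *
f=snap('side');b=f['color'][:,:,::-1]
g=snap('top');a=g['color'][:,:,::-1]
cv2.imwrite('pics/e14.png',np.hstack([cv2.resize(b[140:190,120:170],None,fx=8,fy=8,interpolation=2),cv2.resize(a[190:240,115:165],None,fx=8,fy=8,interpolation=2)]))
for c,fr in(('side',f),('top',g)):
    for n,z in(('cap_center',87),('cap_slot',82)):
        for d in r.spot_point(n,c)[:1]: print(c,n,d['score'],d['at'],atz(fr,d['at'],z), proj(fr,[[506.6,234.3,z]]),proj(fr,[[506.6,234.3,z+5]]))
E
python3 mv.py
```

```text
side cap_center 0.61 [147.7, 150.3] [521.20618324 246.98153357  87.        ] [[145.87866635 153.46300343]] [[145.56346649 151.86920043]]
side cap_slot 0.72 [149.9, 167.2] [473.15488924 167.01102668  82.        ] [[146.19256562 155.0488832 ]] [[145.87866635 153.46300343]]
top cap_center 0.69 [138.8, 212.1] [509.49576053 232.05617915  87.        ] [[137.848386   213.06424812]] [[137.28309837 212.77181124]]
top cap_slot 0.51 [137.6, 216.7] [497.09284292 235.17257216  82.        ] [[138.40836543 213.35392893]] [[137.848386   213.06424812]]
t 38.62 pos [438.1 160.4 236.5] rot [179.5  -0.8  47.6] F [ 1.1 -0.9 -0.2] T [-0.01 -0.02 -0.01] op 1.002 q [ 0.35  0.09  1.96 -0.    1.07  1.09]
```

View pics/e14.png

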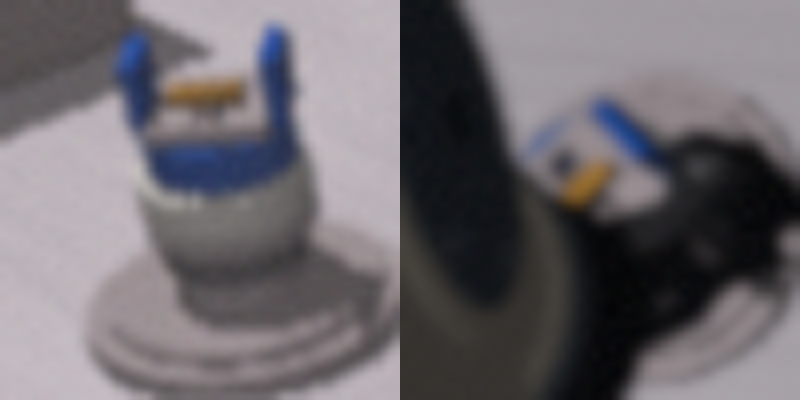

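```bash
python3 -c "
from rig import r
print(r.sign_off())"
```

```text
the job is handed in; nothing more can be done
None
```

The strainer is back together and handed in at about 38.6 s of the 72 s allowed. The disc, then the spacer, then the cap went on the post. The cap's slot dropped over the crossbar on the first try, at the angle I measured from the image. I pressed the cap down about 7.5 mm, gave it a quarter turn (90°) and let go.

**Locked:** With the tool let up to the locked height, the upward push read 0.4 N, then 4.1 N after a small sideways shift. An unlocked spring should give roughly 9–10 N there. In the last pictures the crossbar lies on top of the cap's plate, across its slot, the cap looks level and the gripper is clear.

**Force:** The readings I took on the strainer never went above about 12 N, against the 45 N limit. That was when the disc first caught on top of the hub, and moving it about 1.9 mm in x and 2.2 mm in y freed it. The fingers also pressed on the board with 22 N once, while I gripped the disc.

**Disagreements:**
- The two cameras differed by up to 5 mm on where the post is, so I settled its position by feel.
- The networks' last readings of the cap scattered: its centre came out about 4 mm off the post axis from the top camera and about 19 mm off from the side camera. The slot readings were worse. I relied on the pictures and the tool's position at release instead, which was about 1 mm from the axis.

I did not measure the cap's final height separately after letting go. The jar, cup and scraper were not touched.

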